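# Turn the vegetable carousel to the carrot bin and put the chunk in

### The job

Turn the covered vegetable carousel, which has a knob on top, until the bin that already holds carrot slices is squarely under the opening in the clear top, then put the carrot chunk lying on the white board into that bin through the opening. The carousel has stops inside and does not go all the way round: if it comes up against one, turn it back the other way, taking fresh grips on the knob as needed. Leave the carrot bin under the opening and do not disturb the standing carrot stub or the jars.

Things in the scene. Friction and masses are not known exactly. Their poses are not given: they have to be found in the camera images.
- knob (a point): middle of the black bar knob on the carousel's vertical axis, 102 mm above the table. The bar is 50 mm long (this frame's x), 14 mm thick (its y), from z = 85 to 119 mm, over a 52 mm round collar at z = 80 to 85 mm. It turns with the wheel; pinch it across the 14 mm. Turning takes about 0.06 N m and the wheel stays where it is left
- wheel_mid (a point): middle of the wheel's floor on the axis, 13 mm above the table; axes as the knob's. Hidden stops let the wheel turn 4.0 rad in all. It starts 0.15 to 0.6 rad from one of them (which is not told), so the shorter way to the carrot bin may be blocked; the other way is then free, up to 3.7 rad. At a stop the turning moment rises sharply
- carrot_bin (a point): middle of the carrot bin's floor, 96 mm from the axis, z = 13 mm; turns with the wheel. The wheel is a white tray, radius 158 mm, of four quarter-round bins parted by 4 mm walls along the knob's x and y axes, up to z = 55 mm (outer wall 42, hub radius 18 mm). This bin is the quarter at +x, +y; three 10 mm high carrot slices are fixed by its edges. Others: burdock, two white rounds, empty
- window (a point): middle of the opening in the fixed clear top, 96 mm from the axis, z = 76 mm (upper face of the 4 mm plate); x points away from the axis. The opening is a quarter circle, 0.80 rad either side of x, from 24 to 168 mm off the axis, its straight edges trimmed by 6 mm bars up to z = 78 mm
- housing: grey round housing of the carousel, fixed, 344 mm across, its wall 74 mm high, with the clear top; origin on the axis at table height, x towards the middle of the opening
- carrot_chunk: the carrot chunk lying on the white board, loose: 44 mm wide (x), 67 mm long (y), 41 mm high (z), slightly rounded and wavy, about 75 g; origin at the middle of its underside. Grasp it across its 44 mm width
- chunk_mid (a point): the middle of the carrot chunk, 20.5 mm above its underside; axes as the chunk's
- carrot_stub: carrot stub standing upright on the board, 45 mm across, 87 mm high; loose, to be left alone; origin at the middle of its underside
- spice_jar: spice jar with a dark cap, 44 mm across, 105 mm high; loose, to be left alone; origin at the middle of its underside
- lidded_jar: clear jar with a green lid, 69 mm across, 84 mm high; loose, to be left alone; origin at the middle of its underside
- board: white cutting board, 385 mm (x) by 290 mm (y), 12 mm thick, fixed; origin at the middle of its underside
Things that resemble listed ones, but are neither listed nor needed, are in the scene too. What is shaped like the carrot_chunk but red is not meant.

How it is judged:
By the outcome, as a careful person would: the job done as asked, in the order asked, and still so for the second after the job is handed in, with the robot touching nothing.
It also fails if it takes over 72 s, if anything falls off the work surface, if the arm or the gripper's body presses on something with over 40 N, if the wrist force passes 120 N, or if a joint passes its speed limit or range.

### The arm

A 6-joint arm with a two-finger parallel gripper is mounted at the origin on a cart in front of the work surface, level with it; the furniture and walls round the work are solid. World frame = base frame: x ahead of the robot, y to its left, z up, the work surface at z = 0. Lengths are in m, angles in rad, forces in N, time in s.
With the tool pointing down it reaches from about 0.15 to 0.775 m from the base axis. Payload 6.1 kg.
Tool frame: the origin (TCP) lies midway between the tips of the shut fingers; the grasp point (between the pads) lies 19 mm behind it (r.pinch_z is the distance from the TCP to the grasp point, in m); z points along the fingers, y is the direction in which the jaws open and shut (so a half turn about z gives the same grasp; the last joint's range is limited). The gripper opens to 85 mm and grips with 20 to 120 N. Pads are 22 mm wide; open, the fingers measure 114 mm over their backs; the gripper's body (76 mm by 85 mm) begins 54 mm behind the grasp point. The pads swing forward as they close: fully open they stand 13 mm farther back than shut.
Start: joints at [1.307, 0.126, -0.04, 1.405, 0, 1.571], TCP at [0.137, 0.507, 0.211] pointing down, gripper open.
Joint ranges: [-2.72, 2.72], [-0.95, 1.95], [-1.27, 1.35], [-1.78, 2.02], [-1.46, 1.47], [-3.14, 3.14]. Speed limits (rad/s): [2.39, 2.39, 3.01, 3.14, 3.14, 3.14].

### API

Orientations are given as a unit quaternion [w, x, y, z].
In Python, from station import status, viewer, r gives the robot as it stands. The module is installed in compiled form; this text tells all that it offers.
- The arm moves only by the tool step_arm, never from a script. Its argument "targets" is one flat list of numbers, 7 for each row, row after row: the closure, from -1 (fully open) to 1 (shut), then the shift along the world's x, y, z in mm, then the turn, a rotation vector about the world's x, y, z in degrees. A call has 1 to 20 rows; each row shifts and turns the commanded pose from where the row before left it; what a row does not reach is not made up. A row lasts 1/12 s, in which the tool goes at most 41.7 mm and 7.16 degrees, less where a joint would pass 70% of its speed; a pose out of reach is approached as far as the arm can. A call with a gripper value outside its range is refused whole. The fingers move at their own pace and stop on an object; "force" is the grip in N (left out, the last holds). Time passes only in rows, so rows that do not move let the fingers close. It gives the time, the measured TCP pose, the force and the opening at its end, in the units of the state.
- status.read_state(): the state, without advancing time (a new reading comes with each control period).
- viewer.capture(name): name is "scene" or "top" or "wrist"; returns the picture (384x512x3 uint8, red, green, blue); there is no depth.
- viewer.calibration(name): a dict with "intrinsics" (3x3 intrinsics, pixels), "origin" and "attitude" of the camera in the world. Camera axes: x right, y down, z forward; pixel columns grow to the right and rows downward; lengths in m; the calibration is good to about 2 mm. The wrist camera is an equidistant fisheye: a pixel r from the principal point sees the ray r / f radians off the axis. A picture is of the moment at which its call begins: read the wrist's pose just before it. calibration takes no time and is no camera call; for the wrist camera it gives the pose at the moment of the call.
- r.close_job(): hands the job in, once; it reports no verdict.
Trained networks look in the newest picture that a camera, given by its name, has taken for a name from the list of things; names that differ only in an ending like _2 or _b are one class to them, and where a whole thing is asked for, a point or a joint stands for the part that bears it (a point fixed in the world has none). Each returns a list of dicts, best first, with "p" (0 to 1); they miss things now and then, are a little off and sometimes report something else, mostly with a low value. They report only what shows in the picture. A call takes as long as a camera call. They do not tell look-alikes from the thing itself.
- viewer.trace(camera, target): "region" (384x512 bool, what is visible of it) and "extent" ([centre column, centre row, width, height] in pixels, round what is visible of it).
The state is a dict: "t": time; "qpos": joint angles; "joint_vel": joint speeds; "joint_torque": joint torques, N m; "ee_pos": TCP position; "eef_rot": TCP orientation; "contact_force": force on the tool from outside, world axes, zero at the start; "torque": the same for the moment, N m; "width": finger opening in m.
Only numpy, scipy, OpenCV 4.12 (cv2) and the standard library are available. Lean on these libraries where they do the work, as an engineer would, in place of code of your own. Each camera call takes 0.05 s, during which the arm holds its last target. There are 200 camera calls.

## Working session

There is one attempt and no reset: what is moved stays moved. The work goes in short steps, Python scripts to look and compute and a tool call to move; the robot and the scene stay as the last step left them, time stands still between calls to the robot, and variables do not carry over. Pictures are saved under pics/ and viewed, about 8 in all and at most 12, crops included, and the job is handed in when it is done.

Besides the shell and the picture viewer there is one more tool, called after ">>>" as name(argument=value, ...) on one line, values as JSON. step_arm: Moves the arm, as the interface text tells. Its arguments: {"type":"object","properties":{"targets":{"type":"array"},"force":{"type":"number"}},"required":["targets"]}

```bash
mkdir -p pics
cat > h.py <<'E'
import numpy as np, cv2
from scipy.spatial.transform import Rotation as R
from station import status, viewer, r
def att(c):
    a=np.array(c["attitude"],float)
    return a if a.shape==(3,3) else R.from_quat(a,scalar_first=True).as_matrix()
def pix2z(name,uv,z,c=None):
    c=c or viewer.calibration(name);K=np.array(c["intrinsics"]);uv=np.atleast_2d(uv).astype(float)
    x=(uv[:,0]-K[0,2])/K[0,0];y=(uv[:,1]-K[1,2])/K[1,1]
    if name=="wrist":
        t=np.hypot(x,y);s=np.where(t>1e-9,np.sin(t)/np.maximum(t,1e-9),1);d=np.c_[x*s,y*s,np.cos(t)]
    else: d=np.c_[x,y,np.ones_like(x)]
    d=d@att(c).T;o=np.array(c["origin"]);return o+d*((z-o[2])/d[:,2])[:,None]
def proj(name,P,c=None):
    c=c or viewer.calibration(name);K=np.array(c["intrinsics"])
    q=(np.atleast_2d(P)-np.array(c["origin"]))@att(c)
    if name=="wrist":
        rr=np.hypot(q[:,0],q[:,1]);t=np.arctan2(rr,q[:,2]);x=q[:,0]/rr*t;y=q[:,1]/rr*t
    else: x=q[:,0]/q[:,2];y=q[:,1]/q[:,2]
    return np.c_[x*K[0,0]+K[0,2],y*K[1,1]+K[1,2]]
def save(img,n): cv2.imwrite(f"pics/{n}.png",cv2.cvtColor(img,cv2.COLOR_RGB2BGR))
E
python3 - <<'E'
from h import *
a=viewer.capture("top");b=viewer.capture("scene")
save(cv2.resize(a,(800,600)),"top0");save(b,"scene0")
print(viewer.calibration("top"))
for t in ["knob","housing","carrot_bin","carrot_chunk","carrot_stub","spice_jar","lidded_jar","window"]:
    for cam in ["top","scene"]:
        try:
            for d in viewer.trace(cam,t)[:3]: print(t,cam,round(d["p"],2),np.round(d["extent"],1),d["region"].sum())
        except Exception as e: print(t,e)
print(status.read_state())
E
```

```text
{'intrinsics': array([[478.77569725,   0.        , 257.24992608],
       [  0.        , 478.77569725, 198.26856939],
       [  0.        ,   0.        ,   1.        ]]), 'origin': array([ 0.34100613, -0.2496099 ,  1.54676874]), 'attitude': array([-0.04977295,  0.71466602, -0.69508076,  0.06031482])}
knob top 0.55 [156.4 214.8  71.5  61.4] 898
knob scene 0.9 [207.6 142.8  48.9  34.9] 809
knob scene 0.2 [292.  158.7  19.7  29.8] 313
housing top 0.88 [150.6 195.8 110.6 103.7] 8801
housing scene 0.91 [225.9 145.1  90.7  65.8] 4092
housing scene 0.17 [208.2 142.3  47.5  33.4] 702
carrot_bin top 0.88 [153.2 211.8  62.2  57.3] 827
carrot_bin scene 0.62 [207.8 144.4  46.   36. ] 665
carrot_chunk top 0.63 [313.5 276.6  18.7  14.6] 167
carrot_chunk top 0.52 [363.1 227.3  19.6  12.8] 265
carrot_chunk scene 0.76 [240.7 217.2  22.8  12.8] 267
carrot_chunk scene 0.71 [297.4 282.   27.   27. ] 372
carrot_chunk scene 0.54 [226.4 144.9  91.9  64.9] 4099
carrot_stub top 0.56 [313.7 273.2  17.6  13.1] 153
carrot_stub scene 0.67 [227.4 258.8  14.8  26.8] 341
carrot_stub scene 0.38 [290.4 160.5  13.1  28
[... 274 characters left out ...]
226.9 144.7  88.9  67.4] 4091
{'t': 0.9, 'qpos': array([ 1.30701622e+00,  1.25794239e-01, -3.96051500e-02,  1.40538135e+00,
        2.02364969e-05,  1.57078381e+00]), 'joint_vel': array([-0.0001394 , -0.00194924,  0.00151965, -0.00172032,  0.0001527 ,
       -0.00069605]), 'joint_torque': array([-9.68647601e-05, -4.35692453e+01,  3.53088856e+01,  1.02960450e-03,
       -7.31329715e-05,  1.88844993e-06]), 'ee_pos': array([0.13687536, 0.50683279, 0.21069519]), 'eef_rot': array([-9.00513715e-06,  1.31501813e-01,  9.91315930e-01,  9.05854392e-06]), 'contact_force': array([0.27116917, 0.45377549, 0.10503649]), 'torque': array([-0.01146225,  0.02137955,  0.04042743]), 'width': 0.08532173321253368}
```

View pics/top0.png

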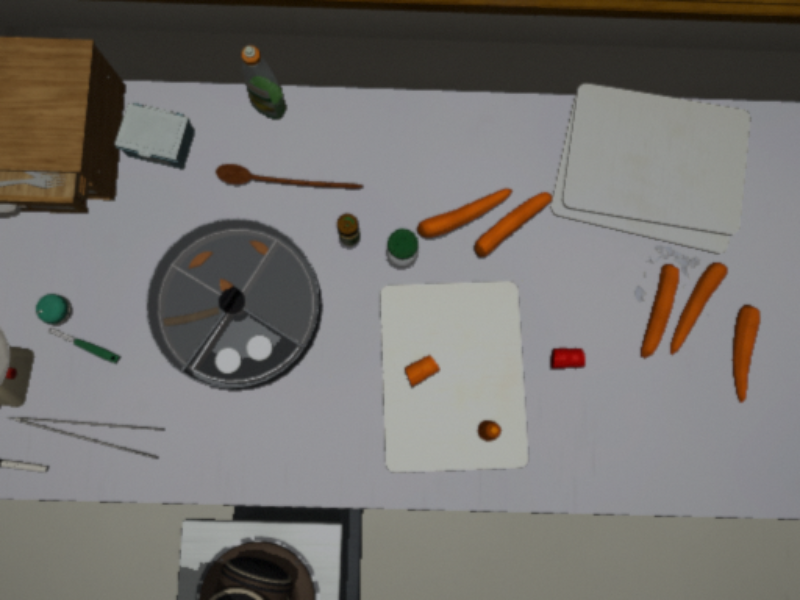

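View pics/scene0.png

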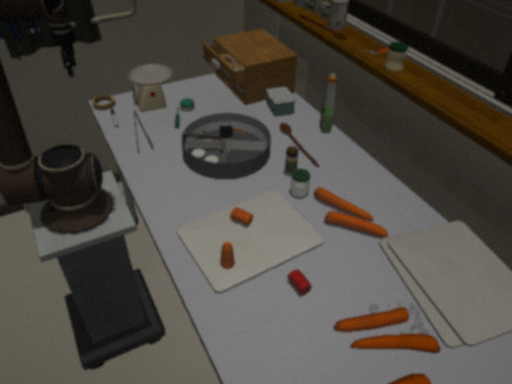

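Run:
```python
from h import *
a=viewer.capture("top")
x0,y0=85,130
save(cv2.resize(a[y0:y0+130,x0:x0+130],(780,780)[:2],interpolation=cv2.INTER_CUBIC)[:,:][:600+180][:780] if 0 else cv2.resize(a[135:255,85:215],(650,600),interpolation=cv2.INTER_CUBIC),"car0")
print("axis knob guess",pix2z("top",[[148.5,193]],.119), "housing top c",pix2z("top",[[150.6,195.8]],.076))
# housing extent
d=viewer.trace("top","housing")[0]["region"].astype(np.uint8)
cs,_=cv2.findContours(d,0,1);c=max(cs,key=cv2.contourArea)[:,0,:];
print(cv2.fitEllipse(c))
for n,uv,z in [("chunk",(270,237),.04),("stub",(313.5,275),.099),("spice",(222.5,141),.105),("lid",(258,157),.084),("b1",(245,184),.012),("b2",(332,181),.012),("b3",(337,300),.012),("b4",(247,301),.012)]:
    print(n,pix2z("top",[uv],z)[0].round(3))
# chunk by colour
hsv=cv2.cvtColor(a,cv2.COLOR_RGB2HSV);m=cv2.inRange(hsv,(5,150,120),(20,255,255));m[:, :240]=0;m[:200]=0;m[:,:][:,340:]=0
for c in cv2.findContours(m,0,1)[0]:
    if cv2.contourArea(c)>60:
        re=cv2.minAreaRect(c);bx=cv2.boxPoints(re);print(re,pix2z("top",bx,.03).round(3).tolist(),pix2z("top",[re[0]],.03))
```

```text
axis knob guess [[0.5721498  0.05996494 0.119     ]] housing top c [[0.57051037 0.06226288 0.076     ]]
((149.84584045410156, 194.60472106933594), (108.71778869628906, 110.55294036865234), 93.89017486572266)
chunk [ 0.456 -0.312  0.04 ]
stub [ 0.341 -0.443  0.099]
spice [ 0.745 -0.156  0.105]
lid [ 0.702 -0.267  0.084]
b1 [ 0.628 -0.228  0.012]
b2 [ 0.647 -0.512  0.012]
b3 [ 0.266 -0.529  0.012]
b4 [ 0.255 -0.246  0.012]
((269.423095703125, 236.11538696289062), (10.791021347045898, 19.72152328491211), 60.255123138427734) [[0.458, -0.275, 0.03], [0.49, -0.329, 0.03], [0.461, -0.347, 0.03], [0.429, -0.293, 0.03]] [[ 0.45938407 -0.31090137  0.03      ]]
```

View pics/car0.png

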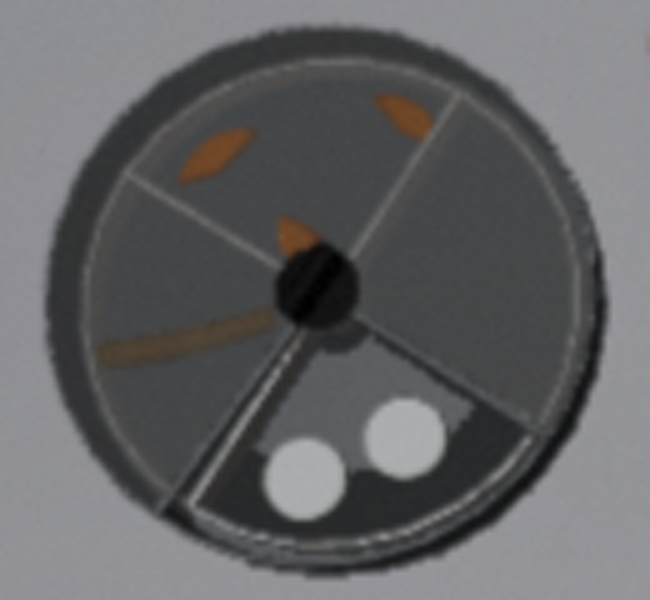

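Run:
```python
from h import *
A=pix2z("top",[[85+317/5,135+288/5]],.105)[0]
print(A, pix2z("top",[[151.2,196]],.042), pix2z("top",[[151.2,196]],.076))
def f(uv,z):
    p=pix2z("top",[[85+uv[0]/5,135+uv[1]/5]],z)[0]-A; print(uv,z,np.hypot(*p[:2]).round(4),np.degrees(np.arctan2(p[1],p[0])).round(1))
for uv in [(127,172),(460,95),(190,500),(530,432)]: f(uv,.055)
for uv in [(165,510),(540,432),(255,450),(475,405)]: f(uv,.078)
```

```text
[0.57563967 0.06337936 0.105     ] [[0.57522942 0.06753793 0.042     ]] [[0.56993718 0.06037203 0.076     ]]
(127, 172) 0.055 0.1567 59.7
(460, 95) 0.055 0.1537 -28.1
(190, 500) 0.055 0.151 147.5
(530, 432) 0.055 0.1498 -121.9
(165, 510) 0.078 0.1626 146.5
(540, 432) 0.078 0.1587 -120.8
(255, 450) 0.078 0.1043 158.9
(475, 405) 0.078 0.116 -124.5
```

>>> step_arm(targets=[-1,24,-24,0,0,0,-1,-1,24,-24,0,0,0,-1,-1,24,-24,0,0,0,-1,-1,24,-24,0,0,0,-1,-1,24,-24,0,0,0,-1,-1,24,-24,0,0,0,-1,-1,24,-24,0,0,0,-1,-1,24,-24,0,0,0,-1,-1,24,-24,0,0,0,-1,-1,24,-24,0,0,0,-1,-1,24,-24,0,0,0,-1,-1,24,-24,0,0,0,-1,-1,24,-24,0,0,0,-1,-1,24,-24,0,0,0,-1,-1,24,-24,0,0,0,-1,-1,24,-24,0,0,0,-0.5,-1,24,-24,0,0,0,0,-1,24,-24,0,0,0,0,-1,5,-11,0,0,0,0,-1,0,0,0,0,0,0])

```text
t: 2.67
ee_pos: [0.575, 0.0615, 0.2098]
eef_rot: [-0.0, 0.266, 0.964, -0.0]
contact_force: [-0.4, 0.5, 0.4]
width: 0.0853
```

Run:
```python
from h import *
s=status.read_state();print(s["t"],s["ee_pos"],s["eef_rot"],s["qpos"])
y=R.from_quat(s["eef_rot"],scalar_first=True).as_matrix()[:,1];print("yaw",np.degrees(np.arctan2(y[1],y[0])))
c=viewer.calibration("wrist");a=viewer.capture("wrist");save(a,"w1");print(c)
for t in ["knob","housing","carrot_bin"]:
    for d in viewer.trace("wrist",t)[:2]: print(t,round(d["p"],2),np.round(d["extent"],1),d["region"].sum())
A=np.array([.574,.064])
def P(r,deg,z): return np.r_[A+r*np.array([np.cos(np.radians(deg)),np.sin(np.radians(deg))]),z]
b=a.copy()
for r_,d_,z in [(0,0,.119)]+[(k,-30.5,.119) for k in (.025,-.025)]+[(k,q,.055) for k in (.05,.1,.15) for q in (-30.5,59.5,149.5,239.5)]+[(k,q,.078) for k in (.06,.11,.165) for q in (146.5,239.2)]:
    u=proj("wrist",[P(r_,d_,z)],c)[0]
    cv2.circle(b,(int(u[0]),int(u[1])),2,(255,0,0) if z==.055 else (0,255,0) if z>.1 else (0,0,255),-1)
save(cv2.resize(b,(800,600)),"w1b")
```

```text
2.6667 [0.57502639 0.0614817  0.20982909] [-3.93571855e-04  2.65694553e-01  9.64057092e-01 -4.15874318e-04] [ 1.06780175e-01  2.29099460e-01  8.29283253e-02  1.42566262e+00
 -4.84908498e-04  6.44629115e-01]
yaw 59.183555714410424
{'intrinsics': array([[297.31863964,   0.        , 256.01289749],
       [  0.        , 297.31863964, 193.53850626],
       [  0.        ,   0.        ,   1.        ]]), 'origin': array([0.51126082, 0.10054916, 0.37253043]), 'attitude': array([0.12973203, 0.85974897, 0.48852867, 0.07308247])}
knob 0.77 [212.2 126.5 156.2 186.1] 8858
housing 0.62 [263.6 163.5 303.6 296.6] 59538
carrot_bin 0.82 [212.6 125.8 159.1 183.3] 8306
```

View pics/w1b.png

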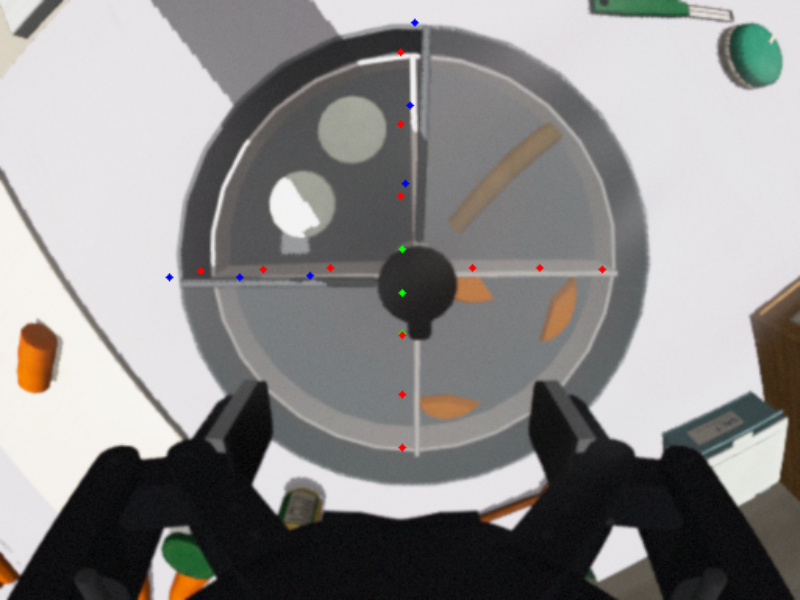

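Run:
```python
from h import *
from scipy.optimize import least_squares as L
c=viewer.calibration("wrist")
tips=np.array([(615,273),(417,453),(213,270),(415,56)])*.64; 
def pp(A,rr,d,z): return np.r_[A[:2]+rr*np.array([np.cos(d),np.sin(d)]),z]
def res(p,z=.05):
    # right=+y? yaw59, bottom=-30.5(+x), left=-y, top=-x
    angs=p[2]+np.array([np.pi/2,0,-np.pi/2,np.pi])
    return (proj("wrist",[pp(p,.158,a,z) for a in angs],c)-tips).ravel()
for z in (.045,.055):
    s=L(lambda p:res(p,z),[.575,.065,-.53]);print(z,s.x,np.degrees(s.x[2]),s.fun.round(1))
A=s.x
for uv,z in [((417,285),.085),((420,337),.119),((417,285),.102)]:
    q=pix2z("wrist",[np.array(uv)*.64],z,c)[0];print(uv,z,q, "off",q[:2]-A[:2])
for uv in [(185,284),(330,283),(427,30),(421,200),(420,238)]:
    q=pix2z("wrist",[np.array(uv)*.64],.078,c)[0][:2]-A[:2];print(uv,np.hypot(*q),np.degrees(np.arctan2(q[1],q[0])))
# midpoint of jaws check: project tool axis
t=status.read_state();M=R.from_quat(t["eef_rot"],scalar_first=True).as_matrix()
for h in (0,-.019,.1): print(h,proj("wrist",[t["ee_pos"]+M[:,2]*h],c)/.64)
```

```text
0.045 [ 0.58248978  0.0742979  -0.52935785] -30.32997042816034 [ 1.4  0.1 -1.3 -0.2 -1.5  2.6  1.2 -2.2]
0.055 [ 0.58118339  0.0748219  -0.52931159] -30.327320054018692 [ 4.9  1.  -1.2  3.3 -4.9  3.5  1.3 -5.6]
(417, 285) 0.085 [0.58121584 0.07347581 0.085     ] off [ 3.24498693e-05 -1.34608258e-03]
(420, 337) 0.119 [0.60104592 0.06274022 0.119     ] off [ 0.01986253 -0.01208167]
(417, 285) 0.102 [0.57696673 0.07523314 0.102     ] off [-0.00421666  0.00041124]
(185, 284) 0.164490062236205 -120.21847147100488
(330, 283) 0.0584778074006404 -119.43722754927524
(427, 30) 0.16415921975697448 147.7669519100989
(421, 200) 0.053317282814722027 148.14008733982115
(420, 238) 0.028753278028097674 147.90272779039478
0 [[398.13320704 363.67043953]]
-0.019 [[397.92322205 386.45881629]]
0.1 [[398.80475417 292.27699149]]
```

>>> step_arm(targets=[-1,2,4,0,0,0,0.3,-1,2,4,-15,0,0,0.2,-1,1.5,2.5,-20,0,0,0,-1,0,0,-20,0,0,0,-1,0,0,-20,0,0,0,-1,0,0,-10,0,0,0,-1,0,0,0,0,0,0])

```text
t: 3.45
ee_pos: [0.5776, 0.0752, 0.1235]
eef_rot: [-0.002, 0.259, 0.966, -0.001]
contact_force: [0.3, -0.1, -0.5]
width: 0.0853
```

Run:
```python
from h import *
s=status.read_state();print(s["t"],s["ee_pos"],s["contact_force"])
c=viewer.calibration("wrist");a=viewer.capture("wrist")
M=R.from_quat(s["eef_rot"],scalar_first=True).as_matrix()
b=a.copy()
for A in [(.5815,.074)]:
  for k in (-.025,0,.025):
    d=np.radians(-30.33);u=proj("wrist",[[A[0]+k*np.cos(d),A[1]+k*np.sin(d),.119]],c)[0];cv2.circle(b,(int(u[0]),int(u[1])),2,(0,255,0),-1);print(u/.64)
u=proj("wrist",[s["ee_pos"]],c)[0];cv2.circle(b,(int(u[0]),int(u[1])),2,(255,0,0),-1);print(u/.64)
save(cv2.resize(b,(800,600)),"w2")
```

```text
3.45 [0.57759589 0.0751832  0.12350988] [ 0.27375131 -0.13210656 -0.51365587]
[400.96623872 308.04497078]
[400.56237711 368.0900928 ]
[400.1925734  421.68431138]
[398.13819225 363.71081017]
```

View pics/w2.png

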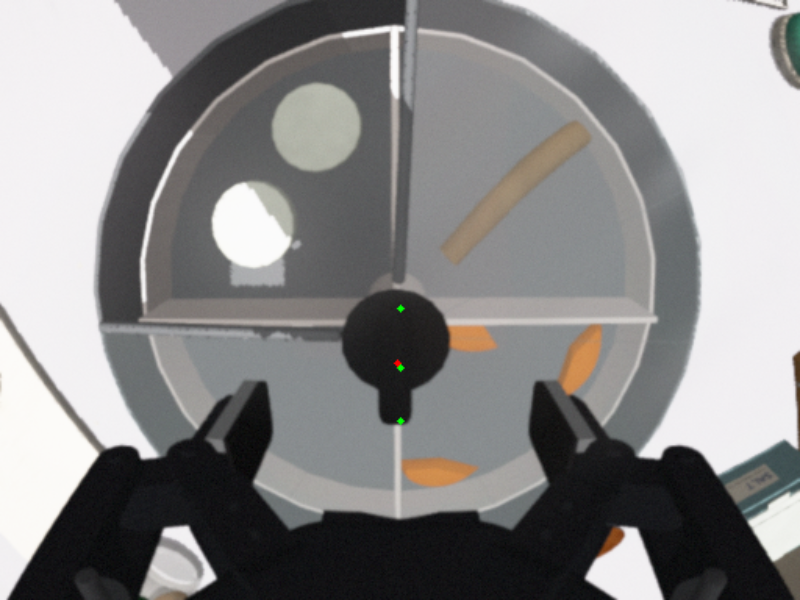

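>>> step_arm(targets=[-1,1.5,-2,0,0,0,0,-1,1,-2,0,0,0,0,-1,0,0,-10,0,0,0,-1,0,0,-10,0,0,0,-1,0,0,-11,0,0,0,-1,0,0,0,0,0,0,-1,0,0,0,0,0,0])

```text
t: 4.08
ee_pos: [0.5809, 0.0702, 0.0933]
eef_rot: [-0.001, 0.26, 0.966, -0.0]
contact_force: [-0.5, -0.4, -0.0]
width: 0.0855
```

```bash
cat > s.py <<'E'
from h import *
s=status.read_state();M=R.from_quat(s["eef_rot"],scalar_first=True).as_matrix();y=M[:,1]
print(round(s["t"],2),s["ee_pos"].round(4),"yaw",np.degrees(np.arctan2(y[1],y[0])).round(2),"F",s["contact_force"].round(1),"T",s["torque"].round(3),"w",round(s["width"],4),"tilt",M[:2,2].round(4),"q",s["qpos"].round(3))
E
python3 s.py
```

```text
4.08 [0.5809 0.0702 0.0933] yaw 59.88 F [-0.5 -0.4 -0. ] T [-0.054 -0.    -0.018] w 0.0855 tilt [-0.0026 -0.0003] q [ 0.12   0.264 -0.128  1.181  0.     0.646]
```

>>> step_arm(targets=[0,0,0,-2,0,0,0,1,0,0,0,0,0,0,1,0,0,0,0,0,0,1,0,0,0,0,0,0,1,0,0,0,0,0,0,1,0,0,0,0,0,0,1,0,0,0,0,0,0,1,0,0,0,0,0,0], force=40)

```text
t: 4.75
ee_pos: [0.5818, 0.0699, 0.0931]
eef_rot: [0.0, 0.26, 0.966, -0.0]
contact_force: [-1.9, -2.2, 3.8]
width: 0.0122
```

```bash
python3 s.py
```

```text
4.75 [0.5818 0.0699 0.0931] yaw 59.87 F [-1.9 -2.2  3.8] T [-0.538  0.446  0.007] w 0.0122 tilt [ 0.0002 -0.0008] q [ 1.200e-01  2.640e-01 -1.290e-01  1.178e+00 -1.000e-03  6.460e-01]
```

>>> step_arm(targets=[1,0,0,0,0,0,3,1,0,0,0,0,0,3,1,0,0,0,0,0,3,1,0,0,0,0,0,3])

```text
t: 5.08
ee_pos: [0.5817, 0.0698, 0.0931]
eef_rot: [0.0, 0.156, 0.988, -0.0]
contact_force: [-2.4, -3.4, 3.9]
width: 0.0127
```

```bash
python3 s.py
```

```text
5.08 [0.5817 0.0698 0.0931] yaw 72.01 F [-2.4 -3.4  3.9] T [-0.585  0.52  -0.09 ] w 0.0127 tilt [ 0.0001 -0.001 ] q [ 1.200e-01  2.640e-01 -1.290e-01  1.178e+00 -1.000e-03  4.340e-01]
```

>>> step_arm(targets=[1,0,0,0,0,0,2,1,0,0,0,0,0,2,1,0,0,0,0,0,2])

```text
t: 5.33
ee_pos: [0.5817, 0.0697, 0.0931]
eef_rot: [0.0, 0.105, 0.994, -0.001]
contact_force: [-3.4, -3.4, 4.0]
width: 0.0127
```

```bash
python3 s.py
```

```text
5.33 [0.5817 0.0697 0.0931] yaw 77.95 F [-3.4 -3.4  4. ] T [-0.675  0.49  -0.059] w 0.0127 tilt [ 0.     -0.0011] q [ 1.200e-01  2.640e-01 -1.290e-01  1.178e+00 -1.000e-03  3.300e-01]
```

>>> step_arm(targets=[1,0,0,0,0,0,2,1,0,0,0,0,0,2])

```text
t: 5.5
ee_pos: [0.5817, 0.0696, 0.0931]
eef_rot: [0.0, 0.07, 0.998, -0.001]
contact_force: [-2.9, -2.8, 4.3]
width: 0.0127
```

```bash
python3 s.py
```

```text
5.5 [0.5817 0.0696 0.0931] yaw 81.95 F [-2.9 -2.8  4.3] T [-0.645  0.522 -0.066] w 0.0127 tilt [ 0.0001 -0.0012] q [ 1.200e-01  2.640e-01 -1.290e-01  1.178e+00 -1.000e-03  2.600e-01]
```

>>> step_arm(targets=[1,0,0,0,0,0,2,1,0,0,0,0,0,2,1,0,0,0,0,0,2])

```text
t: 5.75
ee_pos: [0.5817, 0.0696, 0.0931]
eef_rot: [0.0, 0.018, 1.0, -0.001]
contact_force: [-2.3, -4.3, 3.7]
width: 0.0127
```

```bash
python3 s.py
```

```text
5.75 [0.5817 0.0696 0.0931] yaw 87.95 F [-2.3 -4.3  3.7] T [-0.786  0.504 -0.078] w 0.0127 tilt [ 0.     -0.0015] q [ 1.200e-01  2.640e-01 -1.290e-01  1.178e+00 -1.000e-03  1.560e-01]
```

>>> step_arm(targets=[1,0,0,0,0,0,2,1,0,0,0,0,0,2])

```text
t: 5.92
ee_pos: [0.5817, 0.0695, 0.0931]
eef_rot: [0.0, -0.017, 1.0, -0.001]
contact_force: [-3.0, -4.8, 4.5]
width: 0.0119
```

```bash
python3 s.py
```

```text
5.92 [0.5817 0.0695 0.0931] yaw 91.94 F [-3.  -4.8  4.5] T [-0.859  0.512 -0.082] w 0.0119 tilt [ 0.0001 -0.0015] q [ 0.12   0.264 -0.129  1.178 -0.002  0.086]
```

>>> step_arm(targets=[1,0,0,0,0,0,2,1,0,0,0,0,0,2])

```text
t: 6.08
ee_pos: [0.5817, 0.0694, 0.0931]
eef_rot: [-0.0, -0.052, 0.999, -0.001]
contact_force: [-1.7, -4.3, 4.8]
width: 0.0123
```

```bash
python3 s.py
```

```text
6.08 [0.5817 0.0694 0.0931] yaw 95.94 F [-1.7 -4.3  4.8] T [-0.874  0.522 -0.041] w 0.0123 tilt [ 0.0001 -0.0017] q [ 0.12   0.264 -0.129  1.178 -0.002  0.016]
```

>>> step_arm(targets=[1,0,0,0,0,0,4,1,0,0,0,0,0,4,1,0,0,0,0,0,4,1,0,0,0,0,0,4,1,0,0,0,0,0,4,1,0,0,0,0,0,4,1,0,0,0,0,0,4,1,0,0,0,0,0,4,1,0,0,0,0,0,4,1,0,0,0,0,0,4])

```text
t: 6.92
ee_pos: [0.5819, 0.0689, 0.0931]
eef_rot: [-0.0, -0.391, 0.92, -0.001]
contact_force: [-2.0, -6.0, 4.0]
width: 0.0125
```

```bash
python3 s.py
```

```text
6.92 [0.5819 0.0689 0.0931] yaw 136.02 F [-2. -6.  4.] T [-1.186e+00  3.630e-01 -1.000e-03] w 0.0125 tilt [ 0.0005 -0.0027] q [ 0.119  0.264 -0.129  1.178 -0.003 -0.684]
```

>>> step_arm(targets=[1,0,0,0,0,0,4,1,0,0,0,0,0,4,1,0,0,0,0,0,4,1,0,0,0,0,0,4,1,0,0,0,0,0,4,1,0,0,0,0,0,4,1,0,0,0,0,0,4,1,0,0,0,0,0,4,1,0,0,0,0,0,4,1,0,0,0,0,0,4])

```text
t: 7.75
ee_pos: [0.5824, 0.0687, 0.0931]
eef_rot: [-0.001, -0.682, 0.731, -0.002]
contact_force: [0.3, -7.3, 2.7]
width: 0.012
```

```bash
python3 s.py
```

```text
7.75 [0.5824 0.0687 0.0931] yaw 176.01 F [ 0.3 -7.3  2.7] T [-1.348 -0.074 -0.102] w 0.012 tilt [ 0.0014 -0.0031] q [ 0.119  0.264 -0.129  1.177 -0.003 -1.382]
```

>>> step_arm(targets=[1,0,0,0,0,0,4,1,0,0,0,0,0,4,1,0,0,0,0,0,4,1,0,0,0,0,0,4,1,0,0,0,0,0,4,1,0,0,0,0,0,4,1,0,0,0,0,0,4,1,0,0,0,0,0,4,1,0,0,0,0,0,4,1,0,0,0,0,0,4])

```text
t: 8.58
ee_pos: [0.583, 0.0688, 0.0931]
eef_rot: [0.001, 0.891, -0.454, 0.002]
contact_force: [1.3, -6.2, 1.3]
width: 0.0125
```

```bash
python3 s.py
```

```text
8.58 [0.583  0.0688 0.0931] yaw -143.99 F [ 1.3 -6.2  1.3] T [-1.212 -0.472 -0.094] w 0.0125 tilt [ 0.0023 -0.0028] q [ 0.119  0.264 -0.129  1.176 -0.003 -2.08 ]
```

>>> step_arm(targets=[1,0,0,0,0,0,4,1,0,0,0,0,0,4,1,0,0,0,0,0,4,1,0,0,0,0,0,4,1,0,0,0,0,0,4,1,0,0,0,0,0,3,1,0,0,0,0,0,0])

```text
t: 9.17
ee_pos: [0.5833, 0.0691, 0.0932]
eef_rot: [0.001, 0.964, -0.267, 0.002]
contact_force: [2.5, -5.5, 1.1]
width: 0.0123
```

```bash
python3 s.py
```

```text
9.17 [0.5833 0.0691 0.0932] yaw -121.03 F [ 2.5 -5.5  1.1] T [-1.043 -0.582  0.12 ] w 0.0123 tilt [ 0.0027 -0.0023] q [ 0.119  0.264 -0.128  1.176 -0.003 -2.481]
```

>>> step_arm(targets=[-1,0,0,0,0,0,0,-1,0,0,0,0,0,0,-1,0,0,0,0,0,0,-1,0,0,0,0,0,0,-1,0,0,10,0,0,0,-1,0,0,30,0,0,0,-1,0,0,40,0,0,0,-1,0,0,40,0,0,0,-1,0,0,0,0,0,0])

```text
t: 9.92
ee_pos: [0.5846, 0.0708, 0.2221]
eef_rot: [-0.002, 0.963, -0.268, 0.006]
contact_force: [0.5, -0.9, 1.4]
width: 0.0852
```

```bash
python3 s.py
python3 - <<'E'
from h import *
c=viewer.calibration("wrist");a=viewer.capture("wrist");save(cv2.resize(a,(800,600)),"w3")
viewer.capture("top")
for d in viewer.trace("top","carrot_chunk")[:3]:
    print(round(d["p"],2),d["extent"].round(1) if hasattr(d["extent"],"round") else d["extent"])
E
```

```text
9.92 [0.5846 0.0708 0.2221] yaw -121.1 F [ 0.5 -0.9  1.4] T [-0.062  0.056  0.001] w 0.0852 tilt [0.0121 0.0017] q [ 0.12   0.239  0.122  1.442  0.    -2.478]
0.79 [270.4, 237.9, 23.1, 19.9]
0.77 [365.1, 228.5, 21.5, 13.2]
```

View pics/w3.png

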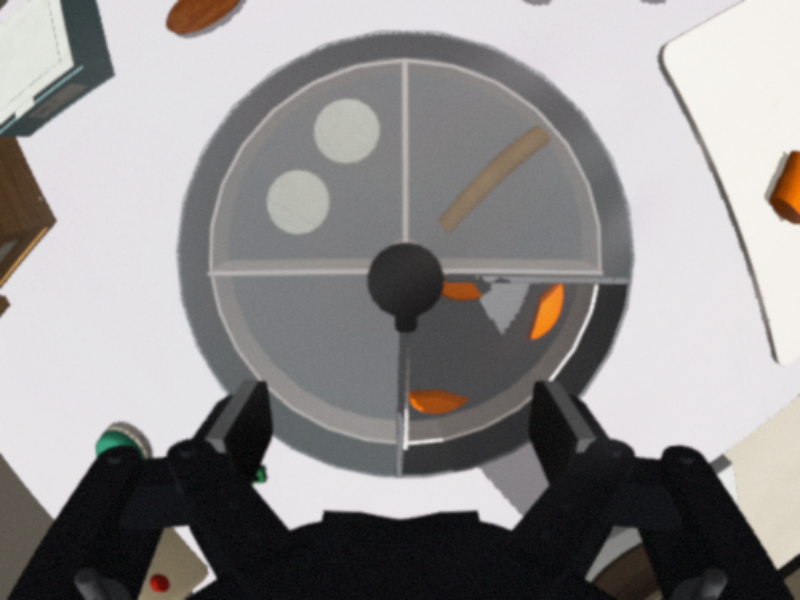

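Run:
```python
from h import *
from scipy.optimize import least_squares as L
c=viewer.calibration("wrist")
tips=np.array([(602,272),(406,442),(210,271),(405,59)])*.64
def res(p,z):
    a=p[2]+np.array([np.pi/2,0,-np.pi/2,np.pi])
    return (proj("wrist",[[p[0]+.158*np.cos(t),p[1]+.158*np.sin(t),z] for t in a],c)-tips).ravel()
for z in (.042,.05):
    s=L(lambda p:res(p,z),[.58,.07,np.radians(149)]);print(z,s.x[:2],np.degrees(s.x[2]),s.fun.round(1))
A=s.x
for uv in [(626,281),(500,278),(400,473),(402,400),(404,345)]:
    q=pix2z("wrist",[np.array(uv)*.64],.078,c)[0][:2]-A[:2];print(uv,np.hypot(*q).round(4),np.degrees(np.arctan2(q[1],q[0])))
# chunk from wrist pic partially; from top picture minAreaRect
a=viewer.capture("top");hsv=cv2.cvtColor(a,cv2.COLOR_RGB2HSV);m=cv2.inRange(hsv,(5,150,100),(20,255,255));m[:,:240]=0;m[:220]=0;m[260:]=0;m[:,310:]=0
p=np.argwhere(m)[:,::-1];re=cv2.minAreaRect(p.astype(np.float32));print(re,pix2z("top",[re[0]],.035))
```

```text
0.042 [0.57876075 0.06812616] 149.04480074046506 [ 2.6 -0.3 -0.1  4.7 -3.3  0.7  0.7 -3.1]
0.05 [0.57971709 0.06762006] 149.04595202011842 [ 5.3  0.3 -0.1  7.4 -6.   1.3  0.8 -5.7]
(626, 281) 0.1579 -120.80574923707944
(500, 278) 0.0626 -119.451705785176
(400, 473) 0.1574 147.23253165279488
(402, 400) 0.0898 146.89682602392998
(404, 345) 0.0462 146.62850110216576
((269.5000305175781, 236.50003051757812), (12.074766159057617, 20.124608993530273), 63.43495178222656) [[ 0.45778619 -0.31096971  0.035     ]]
```

>>> step_arm(targets=[-1,-10,-32,0,0,0,-2,-1,-10,-32,0,0,0,-2,-1,-10,-32,0,0,0,-2,-1,-10,-32,0,0,0,-2,-1,-10,-32,0,0,0,-2,-1,-10,-32,0,0,0,-2,-1,-10,-32,0,0,0,-2,-1,-10,-32,0,0,0,-2,-1,-10,-32,-2,0,0,-2,-1,-10,-32,-2,0,0,-2,-1,-10,-32,-2,0,0,-3,-1,-12,-26,-2,0,0,-4,-1,0,0,0,0,0,0,-1,0,0,0,0,0,0])

```text
t: 11.28
ee_pos: [0.4584, -0.3084, 0.2028]
eef_rot: [-0.0, 0.873, -0.487, -0.002]
contact_force: [0.9, -0.3, -0.3]
width: 0.0852
```

```bash
python3 s.py
cat > ck.py <<'E'
from h import *
import sys
s=status.read_state();c=viewer.calibration("wrist");a=viewer.capture("wrist")
b=a.copy();M=R.from_quat(s["eef_rot"],scalar_first=True).as_matrix()
hsv=cv2.cvtColor(a,cv2.COLOR_RGB2HSV);m=cv2.inRange(hsv,(5,150,90),(20,255,255))
for d in viewer.trace("wrist","carrot_chunk")[:2]:
    print(round(d["p"],2),np.round(d["extent"],1))
u0=proj("wrist",[[.459,-.311,.03]],c)[0]
for k in cv2.findContours(m,0,1)[0]:
    if cv2.contourArea(k)>300:
        w=pix2z("wrist",k[:,0,:],.033,c)[:,:2]*1000
        re=cv2.minAreaRect(w.astype(np.float32));bx=cv2.boxPoints(re)
        e=bx[1]-bx[0];f=bx[2]-bx[1];l=e if np.hypot(*e)>np.hypot(*f) else f
        print("rect",np.round(re[0],1),np.round(re[1],1),"long ang",np.degrees(np.arctan2(l[1],l[0])).round(1))
        q=np.array([[x/1000,y/1000,.033] for x,y in bx]);cv2.polylines(b,[proj("wrist",q,c).astype(int)],True,(0,0,255),1)
u=proj("wrist",[s["ee_pos"]],c)[0];cv2.circle(b,(int(u[0]),int(u[1])),2,(255,0,0),-1)
u=proj("wrist",[[*s["ee_pos"][:2],.033]],c)[0];cv2.circle(b,(int(u[0]),int(u[1])),2,(0,255,0),-1)
save(cv2.resize(b,(800,600)),sys.argv[1])
E
python3 ck.py w4
```

```text
11.28 [ 0.4584 -0.3084  0.2028] yaw -148.27 F [ 0.9 -0.3 -0.3] T [-0.     0.002  0.036] w 0.0852 tilt [-0.0028  0.0022] q [-0.592  0.181  0.009  1.402  0.    -2.717]
0.82 [255.1 166.8  36.6  62.7]
rect [ 761.1 -342.7] [43.8 86.5] long ang -69.2
```

View pics/w4.png

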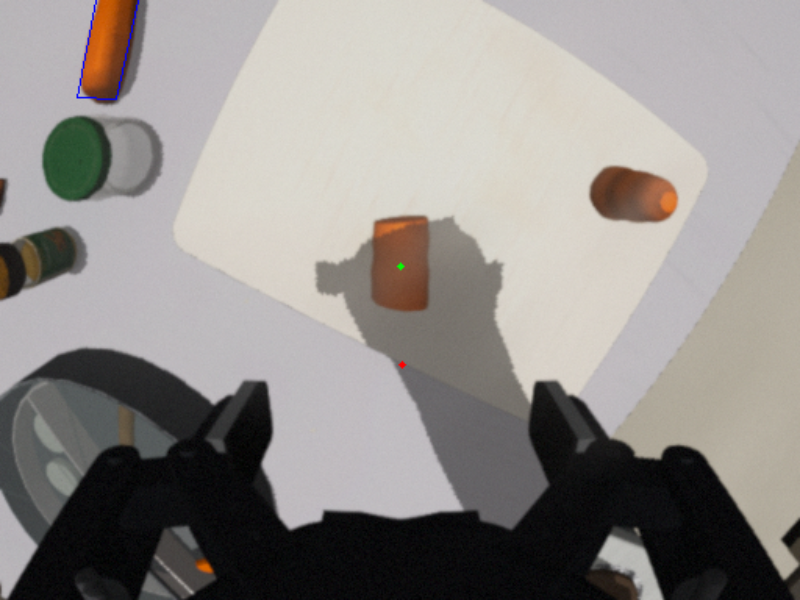

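>>> step_arm(targets=[-1,0,0,-30,0,0,0,-1,0,0,-35,0,0,0,-1,0,0,-35,0,0,0,-1,0,0,-35,0,0,0,-1,0,0,-30,0,0,0,-1,0,0,-15,0,0,0,-1,0,0,-8,0,0,0,-1,0,0,0,0,0,0,0.2,0,0,0,0,0,0,1,0,0,0,0,0,0,1,0,0,0,0,0,0,1,0,0,0,0,0,0,1,0,0,0,0,0,0,1,0,0,0,0,0,0], force=30)

```text
t: 12.55
ee_pos: [0.4599, -0.309, 0.0186]
eef_rot: [0.001, 0.874, -0.486, 0.001]
contact_force: [-3.2, -1.3, 8.9]
width: 0.0347
```

```bash
python3 s.py
```

```text
12.55 [ 0.4599 -0.309   0.0186] yaw -148.16 F [-3.2 -1.3  8.9] T [-0.373  0.972  0.033] w 0.0347 tilt [ 0.0006 -0.0032] q [-5.900e-01  2.470e-01 -3.220e-01  1.000e+00 -2.000e-03 -2.717e+00]
```

>>> step_arm(targets=[-1,0,0,0,0,0,0,-1,0,0,0,0,0,0,-1,0,0,0,0,0,0,-1,0,0,0,0,0,0])

```text
t: 12.88
ee_pos: [0.46, -0.3076, 0.0167]
eef_rot: [-0.0, 0.874, -0.486, 0.0]
contact_force: [-0.1, 0.5, -0.5]
width: 0.081
```

```bash
python3 s.py; python3 ck.py w5
```

```text
12.88 [ 0.46   -0.3076  0.0167] yaw -148.11 F [-0.1  0.5 -0.5] T [-0.05  -0.014 -0.03 ] w 0.081 tilt [0.0002 0.0001] q [-0.59   0.249 -0.324  0.998  0.    -2.717]
0.63 [256.2 239.8  81.2 130.7]
rect [ 458.4 -304.2] [41.1 77.6] long ang -56.5
rect [ 365.  -443.9] [19.2 33.1] long ang -76.5
```

View pics/w5.png

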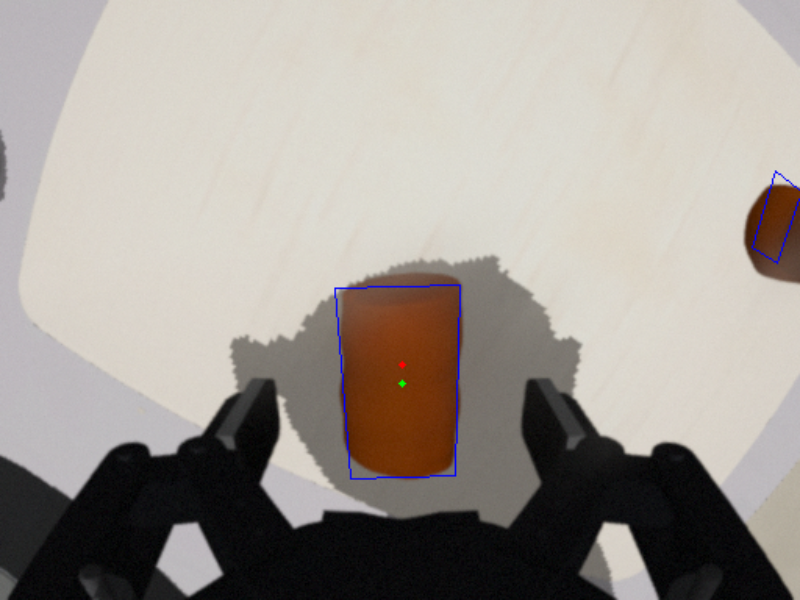

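>>> step_arm(targets=[-1,0,0,-5,0,0,0,-0.2,0,0,0,0,0,0,1,0,0,0,0,0,0,1,0,0,0,0,0,0,1,0,0,0,0,0,0,1,0,0,0,0,0,0,1,0,0,0,0,0,0,1,0,0,0,0,0,0], force=35)

```text
t: 13.65
ee_pos: [0.4599, -0.3078, 0.0119]
eef_rot: [0.0, 0.874, -0.486, 0.0]
contact_force: [-1.8, 0.3, 3.9]
width: 0.0395
```

```bash
python3 s.py
```

```text
13.65 [ 0.4599 -0.3078  0.0119] yaw -148.12 F [-1.8  0.3  3.9] T [ 0.061  0.282 -0.013] w 0.0395 tilt [ 0.0001 -0.0003] q [-0.59   0.252 -0.331  0.988 -0.    -2.717]
```

>>> step_arm(targets=[1,0,0,5,0,0,0,1,0,0,10,0,0,0,1,0,0,20,0,0,0,1,0,0,30,0,0,0,1,0,0,30,0,0,0,1,0,0,25,0,0,0,1,0,0,15,0,0,0,1,0,0,0,0,0,0])

```text
t: 14.32
ee_pos: [0.4617, -0.3088, 0.1515]
eef_rot: [0.0, 0.874, -0.486, 0.004]
contact_force: [0.8, 0.0, -0.3]
width: 0.0396
```

```bash
python3 s.py
```

```text
14.32 [ 0.4617 -0.3088  0.1515] yaw -148.11 F [ 0.8  0.  -0.3] T [ 0.02  -0.009  0.04 ] w 0.0396 tilt [ 0.006  -0.0039] q [-0.59   0.183 -0.102  1.279  0.    -2.717]
```

>>> step_arm(targets=[1,0,10,0,0,0,0,1,1,20,0,0,0,-1,1,2,29,0,0,0,-1.5,1,2,29,0,0,0,-1.5,1,2,29,0,0,0,-1.5,1,2,29,0,0,0,-1.5,1,2,29,0,0,0,-1.5,1,2,29,0,0,0,-1.5,1,2,29,0,0,0,-1.5,1,2,29,0,0,0,-1.5,1,2,29,0,0,0,-1.5,1,2,29,0,0,0,-1.5,1,2,25,0,0,0,-1.5,1,2,20,0,0,0,-0.5,1,1,10,0,0,0,0,1,0,10,0,0,0,0,1,0,0,0,0,0,0])

```text
t: 15.73
ee_pos: [0.4851, 0.0785, 0.1458]
eef_rot: [0.001, 0.788, -0.616, -0.001]
contact_force: [-0.4, 0.8, -1.2]
width: 0.0395
```

```bash
python3 s.py
python3 - <<'E'
from h import *
c=viewer.calibration("wrist");a=viewer.capture("wrist");b=cv2.resize(a,(800,600))
s=status.read_state()
for z,col in [(.13,(255,0,0)),(.078,(0,0,255))]:
    u=proj("wrist",[[*s["ee_pos"][:2],z]],c)[0]/.64;cv2.circle(b,(int(u[0]),int(u[1])),3,col,-1)
A=np.array([.5805,.0712])
for rr in (.024,.06,.11,.168):
    for d in (194-45.84,194+45.84):
        u=proj("wrist",[[A[0]+rr*np.cos(np.radians(d)),A[1]+rr*np.sin(np.radians(d)),.078]],c)[0]/.64;cv2.circle(b,(int(u[0]),int(u[1])),3,(0,255,0),-1)
save(b,"w6")
E
```

```text
15.73 [0.4851 0.0785 0.1458] yaw -166.0 F [-0.4  0.8 -1.2] T [-0.028  0.033  0.021] w 0.0395 tilt [-0.0017  0.    ] q [ 0.16   0.072 -0.242  1.259  0.    -1.655]
```

View pics/w6.png

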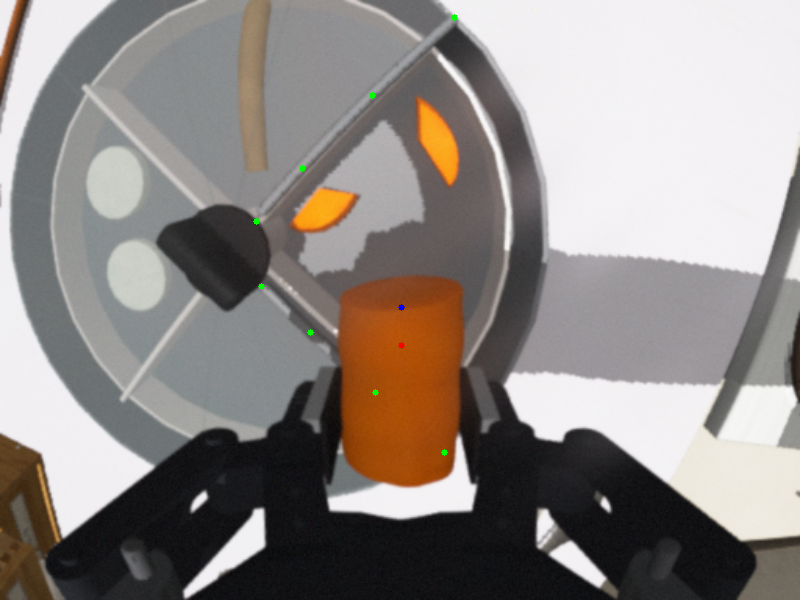

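>>> step_arm(targets=[1,-2,-16,0,0,0,0,1,-2,-16,0,0,0,0,1,0,0,0,0,0,0,1,0,0,-25,0,0,0,1,0,0,-25,0,0,0,1,0,0,0,0,0,0])

```text
t: 16.28
ee_pos: [0.4791, 0.0444, 0.0926]
eef_rot: [0.002, 0.787, -0.617, -0.002]
contact_force: [-0.7, 0.5, -0.6]
width: 0.0398
```

```bash
python3 s.py
python3 - <<'E'
from h import *
b=cv2.resize(viewer.capture("wrist"),(800,600));save(b,"w7")
E
```

```text
16.28 [0.4791 0.0444 0.0926] yaw -166.21 F [-0.7  0.5 -0.6] T [-0.027  0.061  0.016] w 0.0398 tilt [-0.0065 -0.0006] q [ 0.092  0.077 -0.355  1.146  0.    -1.719]
```

View pics/w7.png

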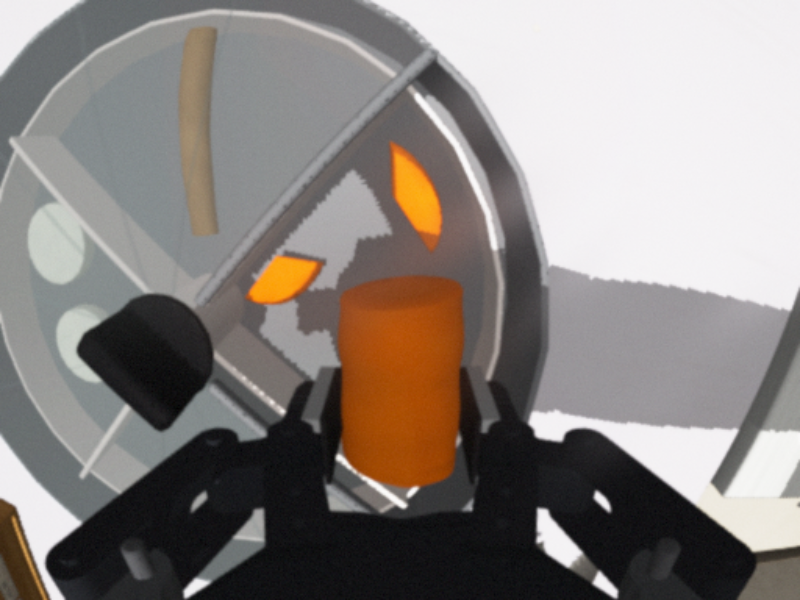

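>>> step_arm(targets=[1,0,0,-15,0,0,0,1,0,0,-20,0,0,0,1,0,0,-15,0,0,0,1,0,0,-10,0,0,0,1,0,0,0,0,0,0])

```text
t: 16.75
ee_pos: [0.4811, 0.0451, 0.0359]
eef_rot: [0.001, 0.787, -0.617, -0.001]
contact_force: [-0.3, -0.2, -0.9]
width: 0.0394
```

```bash
python3 s.py
```

```text
16.75 [0.4811 0.0451 0.0359] yaw -166.13 F [-0.3 -0.2 -0.9] T [-0.003  0.024  0.027] w 0.0394 tilt [-0.0021 -0.0002] q [ 0.093  0.112 -0.447  1.015 -0.    -1.719]
```

>>> step_arm(targets=[1,0,0,-6,0,0,0,1,0,0,-6,0,0,0,1,0,0,0,0,0,0,1,0,0,0,0,0,0])

```text
t: 17.08
ee_pos: [0.482, 0.0453, 0.025]
eef_rot: [-0.0, 0.787, -0.616, 0.0]
contact_force: [0.1, -1.0, -1.3]
width: 0.0394
```

```bash
python3 s.py
```

```text
17.08 [0.482  0.0453 0.025 ] yaw -166.12 F [ 0.1 -1.  -1.3] T [ 0.051 -0.013 -0.04 ] w 0.0394 tilt [0.0002 0.    ] q [ 0.094  0.119 -0.463  0.988  0.    -1.719]
```

>>> step_arm(targets=[1,0,0,-4,0,0,0,1,0,0,-4,0,0,0,1,0,0,0,0,0,0])

```text
t: 17.33
ee_pos: [0.4817, 0.0453, 0.0161]
eef_rot: [0.0, 0.787, -0.616, -0.0]
contact_force: [0.6, 0.2, -0.3]
width: 0.0393
```

```bash
python3 s.py
```

```text
17.33 [0.4817 0.0453 0.0161] yaw -166.11 F [ 0.6  0.2 -0.3] T [ 0.011 -0.125  0.074] w 0.0393 tilt [-0.0004  0.    ] q [ 0.094  0.126 -0.476  0.969  0.    -1.719]
```

>>> step_arm(targets=[0,0,0,0,0,0,0,-0.2,0,0,0,0,0,0,-0.4,0,0,0,0,0,0,-0.5,0,0,0,0,0,0,-0.5,0,0,0,0,0,0,-0.5,0,0,0,0,0,0])

```text
t: 17.83
ee_pos: [0.4819, 0.0454, 0.0168]
eef_rot: [-0.0, 0.787, -0.616, 0.0]
contact_force: [-0.2, -0.1, -0.2]
width: 0.0641
```

```bash
python3 s.py
```

```text
17.83 [0.4819 0.0454 0.0168] yaw -166.11 F [-0.2 -0.1 -0.2] T [0.018 0.021 0.025] w 0.0641 tilt [0.0002 0.    ] q [ 0.094  0.126 -0.475  0.969  0.    -1.719]
```

>>> step_arm(targets=[-0.5,0,0,8,0,0,0,-0.5,0,0,15,0,0,0,-0.5,0,0,20,0,0,0,-0.5,0,0,30,0,0,0,-0.5,0,0,35,0,0,0,-0.5,0,0,35,0,0,0,-0.5,0,0,35,0,0,0,-0.5,0,0,0,0,0,0])

```text
t: 18.5
ee_pos: [0.4847, 0.0456, 0.2024]
eef_rot: [-0.004, 0.787, -0.616, 0.004]
contact_force: [0.3, 1.1, 0.0]
width: 0.0644
```

```bash
python3 s.py
python3 - <<'E'
from h import *
c=viewer.calibration("wrist");b=cv2.resize(viewer.capture("wrist"),(800,600))
A=np.array([.5805,.0712])
for rr in (.024,.06,.11,.168):
    for d in (194-45.84,194+45.84):
        u=proj("wrist",[[A[0]+rr*np.cos(np.radians(d)),A[1]+rr*np.sin(np.radians(d)),.078]],c)[0]/.64;cv2.circle(b,(int(u[0]),int(u[1])),3,(0,255,0),-1)
save(b,"w8")
E
```

```text
18.5 [0.4847 0.0456 0.2024] yaw -166.12 F [0.3 1.1 0. ] T [-0.074 -0.004 -0.065] w 0.0644 tilt [0.0107 0.001 ] q [ 0.094  0.044 -0.147  1.368  0.    -1.719]
```

View pics/w8.png

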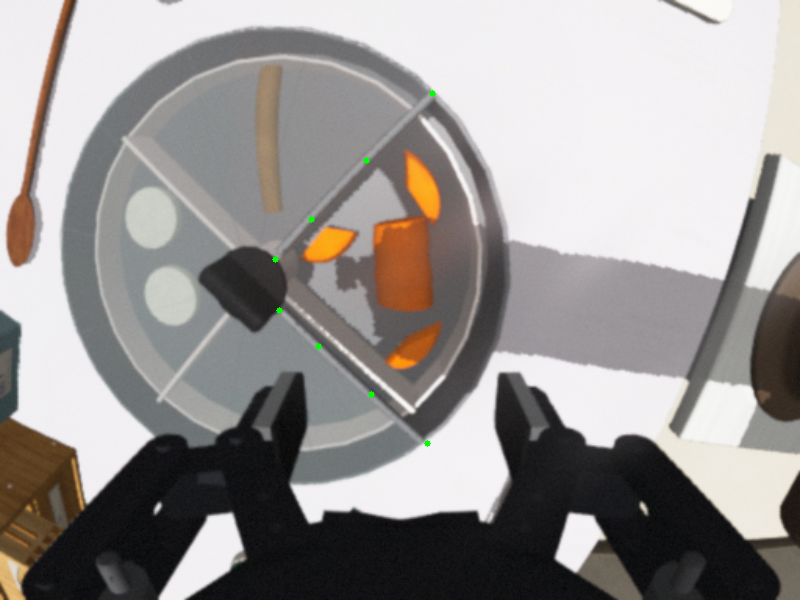

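Run:
```python
from h import *
c=viewer.calibration("wrist")
p=pix2z("wrist",np.array([(125,138),(160,401),(413,411)])*.64,.055,c)[:,:2]
e=p[2]-p[0];print("wall line angle",np.degrees(np.arctan2(e[1],e[0])), "expect 149.05 / window edges 148.1; len",np.hypot(*e))
viewer.capture("top")
for t in ["carrot_stub","spice_jar","lidded_jar"]: print(t,[(round(d["p"],2),np.round(d["extent"],1)) for d in viewer.trace("top",t)[:2]])
r.close_job();print("done")
```

```text
wall line angle 148.93584048466727 expect 149.05 / window edges 148.1; len 0.3000854251622821
carrot_stub [(0.7, array([312.4, 275. ,  17.6,  11.7]))]
spice_jar [(0.71, array([224.7, 146.6,  13.3,  21.2]))]
lidded_jar [(0.9, array([257. , 161.4,  16.6,  25.1]))]
the job is handed in; nothing more can be done
done
```

The carrot bin is under the opening and the carrot chunk lies flat in it. I handed the job in at about 18.5 s on the robot's clock.

- **Turning:** I gripped the knob once and turned the wheel about +179°, without coming up against a stop. The last wrist picture puts the bin's wall at 148.9°, against 149.05° measured just after turning. The middle of the bin is within about 0.5° of the middle of the opening.
- **Chunk:** The first grip was too high on the rounded top (34.7 mm opening). I let go, lowered 5 mm and gripped again. I then lowered the chunk through the opening and released it about 3 mm above the bin floor. The last picture shows it between the three slices, with the gripper clear.
- **Jars and stub:** The top camera finds the carrot stub and both jars within about 1 to 2 pixels (roughly 3 to 6 mm) of where they started. That is about as fine as the networks can tell, and the arm never went near them.
- **Disagreements:** The top and wrist cameras differed by up to about 1 cm on where the carousel's axis is. I used the average of two wrist views taken half a turn apart, and the final overlay matched the opening. I also overshot by about 30 mm on the way to the opening, at a safe height, and corrected it before lowering.

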